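# Hold a jar lid down in the hand press

### The arm

A 6-joint arm with a two-finger parallel gripper is mounted at the origin on the work surface. World frame = base frame: x ahead of the robot, y to its left, z up, the work surface at z = 0. Lengths are in mm, angles in rad, forces in N, time in s.
With the tool pointing down it reaches from about 300 to 775 mm from the base axis. Payload 14.6 kg.
Tool frame: the origin (TCP) lies on the centre line of the jaws, within the pads' length; the fingertips stand 19 mm ahead of it and the grasp point (between the pads) is the TCP (bot.tip_reach is the distance from the TCP to the fingertips, in mm); z points along the fingers, y is the line along which they close (so a half turn about z gives the same grasp; the last joint's range is limited). The gripper opens to 85 mm and grips with 20 to 120 N. Pads are 22 mm wide; open, the fingers measure 114 mm over their backs; the gripper's body (76 mm by 85 mm) begins 54 mm behind the grasp point. The pads swing forward as they close: fully open they stand 13 mm farther back than shut.
Start: joints at [-1.342, 0.3, 1.521, -0, 1.321, -0.067], TCP at [160.321, -526.105, 216.281] pointing down, gripper open.
Joint ranges: [-3.03, 3.03], [-0.79, 2.21], [0.23, 2.52], [-1.04, 4.18], [0, 3.07], [-2.55, 2.55]. Speed limits (rad/s): [2.22, 2.22, 2.57, 3.14, 3.14, 3.14].

### API

Orientations are given as a unit quaternion [w, x, y, z].
In Python, from rig import bot gives the robot as it stands. Calls block until the motion is done:
- bot.move_to(position, orientation): joint-space move of the TCP to a pose.
- bot.servo_line(position, attitude=None, speed=150, until_force=None): straight line of the TCP; attitude=None keeps the orientation; speed is the mean speed in mm/s. With until_force (N) it stops when the force on the tool has changed by that much, and returns True; else False.
- bot.move_joints(angles): joint-space move.
- bot.move_gripper(opening, grip_force=None): finger opening in mm; grip_force is the grip in N (None keeps the last); returns when the fingers have stopped.
- bot.dwell(seconds).
- bot.ik(position, orientation): joint angles nearest the present ones, or None.
- bot.read_state(): the state.
- bot.read_camera(name): name is "scene" or "top" or "wrist"; returns a dict with "image" (420x560x3 uint8, blue, green, red), "depth" (420x560 float32, mm along the optical axis (not along the pixel's ray), 0 where there is no reading), "fovy" (degrees; the focal length in pixels is half the picture's height over the tangent of half this angle, whatever the lens; pixels are square), "cx", "cy" (the principal point, pixels), "eye" and "attitude" of the camera in the world; the wrist camera has in their place "mount" (4x4, takes a point from camera to tool coordinates, whose origin is the TCP and whose axes are the flange's). Camera axes: x right, y down, z forward; pixel columns grow to the right and rows downward; lengths in mm; the calibration is good to about 2 mm. A picture is of the moment at which its call begins: read the wrist's pose just before it.
A pose or a line that the arm cannot do raises bot.MotionError and nothing moves.
- bot.finish_job(): hands the job in; it is judged then, once.
The state is a dict: "clock": time; "joint_positions": joint angles; "qvel": joint speeds; "effort": joint torques, N m; "ee_pos": TCP position; "tool_rot": TCP orientation; "ft_force": force on the tool from outside, world axes, zero at the start; "moment": the same for the moment, N m; "grip_width": finger opening in mm; "grip_force": force on a finger pad.
Only numpy, scipy, OpenCV 4.12 (cv2) and the standard library are available. Lean on these libraries where they do the work, as an engineer would, in place of code of your own. Each camera call takes 0.05 s, during which the arm holds its last target. There are 200 camera calls.

### The job

Slide the handled carrier with its closed jar sideways along the bench, without lifting or tipping it, onto the ring mark under the hand press. Then push the palm knob straight down until the foot bears on the jar's lid and its 20 mm spring travel is about half used, and finish while still holding the knob there. Leave the other jars, puck, lid, beaker, bottle and spatula where they are.

Things in the scene. Friction and masses are not known exactly. Their poses are not given: they have to be found in the camera images.
- carrier_grip (a point): centre, 58 mm up, of the jar carrier's handle: an upright steel blade 14 mm thick (along its y), 34 long (its x), from 8 to 86 mm above the bench. A low steel arm (26 wide, 8 high) joins it to a white plastic puck 90 mm across, 20 high, whose centre is 120 mm from the blade along +x. Loose, about 0.55 kg. The blade starts on the robot's side of the puck (within 20 degrees)
- carrier_base (a point): centre of the underside of the carrier's puck, bench level; z up, x points from the blade to the puck
- jar: closed black plastic jar with its lid, 62 mm across, 50 high, standing loose in the puck's recess (floor 6 mm above the bench, 14 deep, 65 across), lid top 56 mm above the bench; origin at its underside centre; about 0.14 kg
- press: hand press fixed to the bench, place and yaw vary. Origin on the bench on the plunger's axis, +x towards its posts: two, 20 mm thick (feet 40), at x +90, y -65 and +65 mm. They carry an aluminium arm (125 to 151 mm up, 50 wide, forward to x -30); below it is open to both sides and the front. A plunger 24 mm thick passes down through it: palm knob on top, sprung foot below
- press_mark (a point): centre of the dark ring mark on the bench (104 mm across, look only) directly below the plunger: where the puck goes, in the middle of the ring. Two similar ring marks left and right of the press are parking places
- knob_top (a point): middle of the flat top of the black palm knob (52 mm across, flat top 40), 225 mm above the bench when up; moves with the knob
- knob (a joint): downward travel of the knob and plunger, m: 0 up, 0.045 at its stop. Springs back when let go: about 4 N to start, plus 0.1 N per mm. The foot meets the jar's lid at 0.022
- foot (a joint): how far the foot's spring is pushed in, m: 0 free, 0.020 fully in; 0.6 N per mm after a 2 N preload. Grey disc 32 mm across, underside 78 mm above the bench with the knob up. With the jar below it reads knob travel minus 0.022: half used is the knob 32 mm down (top 193 mm up), pushing back with about 15 N. A dark band on its rod reaches the plunger tube at half travel
- spare_puck: white plastic ring puck without a handle, 90 mm across, 20 high, on the other ring mark; bystander, origin at its underside centre
- open_jar: open black jar without lid, 62 mm across, 38 high, in the spare puck; bystander, origin at its underside centre
- loose_lid: loose black jar lid lying on the bench behind the press, 64 mm across, 9 high; bystander
- beaker: steel beaker, 64 mm across, 75 high; bystander
- jar_row: open black jar standing on the bench, 62 mm across, 38 high; bystander
- spatula: spatula lying on the bench at the far left, 200 mm long; bystander
- spray: white plastic bottle, 60 mm across, 170 high; bystander
Not all that is in view belongs to the job. Leave any green look-alike of the part that bears carrier_grip alone. Leave any orange look-alike of the press alone.

How it is judged (in metres and radians):
On the way, in this order (a step that is already met when the one before it is completed fails the run):
1. the carrier, with its jar, stands flat on the ring mark under the press, the foot still free (horizontal distance between carrier_base and press_mark below 0.012 m and horizontal distance between jar and carrier_base below 0.006 m and height (world z) of jar below 0.012 m and height (world z) of carrier_base below 0.005 m and angle between carrier_base's own z axis and vertical below 0.06 rad and value of joint foot below 0.002 m), for 0.2 s.
2. the foot bears on the jar's lid, its spring about half used (value of joint foot between 0.005 and 0.015 m and contact force between press and jar above 3 N), for 0.3 s.
At the end, for the whole second after the job is handed in: the carrier stands flat on the bench within 12 mm of the centre of the ring mark under the press, the jar in its recess; the knob is being held so that the foot presses on the jar (over 3 N) with its spring pushed in by 5 to 15 of its 20 mm; each bystander is within 30 mm of its start (all of step 2 and horizontal distance between carrier_base and press_mark below 0.012 m and horizontal distance between jar and carrier_base below 0.006 m and height (world z) of jar below 0.012 m and height (world z) of carrier_base below 0.005 m and angle between carrier_base's own z axis and vertical below 0.06 rad and distance of each of spare_puck, open_jar, loose_lid, beaker, jar_row, spatula, spray from where it was at the start of the episode below 0.03 m); the arm keeps its last pose, push and grip.
It fails at once if the carrier was lifted off the bench or tipped (height (world z) of carrier_base above 0.012 m or angle between carrier_base's own z axis and vertical above 0.15 rad).
It fails at once if the jar came out of the carrier (horizontal distance between jar and carrier_base above 0.015 m or height (world z) of jar above 0.03 m).
It fails at once if a bystander was moved (distance of any of spare_puck, open_jar, loose_lid, beaker, jar_row, spatula, spray from where it was at the start of the episode above 0.03 m).
It also fails if it takes over 61 s, if anything falls off the work surface, if the arm or the gripper's body presses on something with over 40 N, if the wrist force passes 120 N, or if a joint passes its speed limit or range.

## Working session

There is one attempt and no reset: what is moved stays moved. The work goes in short steps, each a Python script; the robot and the scene stay as the last script left them, time stands still between calls to the robot, and variables do not carry over. Pictures are saved under pics/ and viewed, at most 10 in all, crops included, and the job is handed in when it is done.

```bash
mkdir -p pics; cat > h.py <<'E'
import numpy as np, cv2
from rig import bot
from scipy.spatial.transform import Rotation as R
def rot(q): return R.from_quat([q[1],q[2],q[3],q[0]]).as_matrix()
def grab(name):
    s=bot.read_state(); c=bot.read_camera(name)
    if name=="wrist":
        T=np.eye(4); T[:3,:3]=rot(s["tool_rot"]); T[:3,3]=s["ee_pos"]; c["T"]=T@np.array(c["mount"])
    else:
        a=np.array(c["attitude"]); T=np.eye(4); T[:3,:3]=a if a.shape==(3,3) else rot(a); T[:3,3]=c["eye"]; c["T"]=T
    c["f"]=210/np.tan(np.radians(c["fovy"])/2); return c
def ray(c,u,v):
    d=c["T"][:3,:3]@np.array([(u-c["cx"])/c["f"],(v-c["cy"])/c["f"],1]); return c["T"][:3,3],d
def atz(c,u,v,z):
    o,d=ray(c,u,v); return o+d*(z-o[2])/d[2]
def cloud(c):
    v,u=np.mgrid[:420,:560]; d=c["depth"]
    p=np.stack([(u-c["cx"])/c["f"]*d,(v-c["cy"])/c["f"]*d,d],-1)
    return p@c["T"][:3,:3].T+c["T"][:3,3]
def proj(c,p):
    q=c["T"][:3,:3].T@(np.array(p)-c["T"][:3,3]); return q[:2]/q[2]*c["f"]+[c["cx"],c["cy"]]
E
python3 - <<'E'
from h import *
import pickle
for n in ("top","scene"):
    c=grab(n); pickle.dump(c,open(n+".pkl","wb")); cv2.imwrite(f"pics/{n}.png",cv2.resize(c["image"],None,fx=1.4,fy=1.4,interpolation=cv2.INTER_CUBIC))
    print(n,c["T"].round(3),c["f"],c["cx"],c["cy"])
E
```

```text
top [[ 3.000000e-02 -9.960000e-01  8.400000e-02  4.261700e+02]
 [-9.990000e-01 -3.100000e-02 -1.100000e-02  1.600800e+01]
 [ 1.400000e-02 -8.300000e-02 -9.960000e-01  1.561106e+03]
 [ 0.000000e+00  0.000000e+00  0.000000e+00  1.000000e+00]] 475.16272316247967 284.00193445269434 208.9220965363152
scene [[-8.390000e-01  3.540000e-01 -4.120000e-01  1.268579e+03]
 [ 5.430000e-01  5.490000e-01 -6.350000e-01  1.083619e+03]
 [ 2.000000e-03 -7.570000e-01 -6.540000e-01  1.247446e+03]
 [ 0.000000e+00  0.000000e+00  0.000000e+00  1.000000e+00]] 545.5547576781897 270.03385676683354 203.16820991706848
```

View pics/top.png

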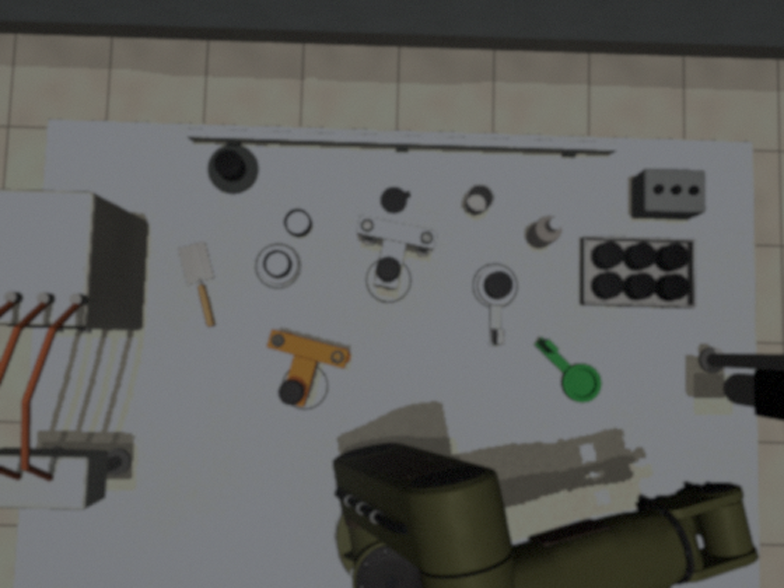

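View pics/scene.png

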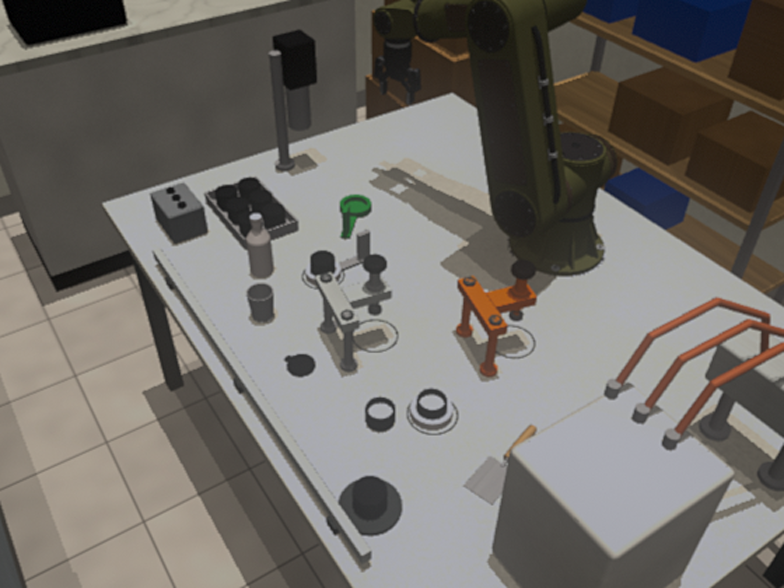

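The top view shows the steel and white carrier with its black jar at (495,285) and its blade at (497,338). The aluminium press has its knob at (388,268) and its ring at (388,280). There are two look-alikes: a green carrier at (580,380) and an orange press at (300,370). The steel and white carrier and the aluminium press match the description, so I'll confirm them in a crop.

```bash
python3 - <<'E'
from h import *
import pickle
c=pickle.load(open("top.pkl","rb"));s=pickle.load(open("scene.pkl","rb"))
cv2.imwrite("pics/crop.png",cv2.resize(c["image"][145:255,245:395],None,fx=5,fy=5,interpolation=cv2.INTER_CUBIC))
u=lambda a:(np.array(a)/1.4)
def tri(a,b):
    o1,d1=ray(c,*u(a));o2,d2=ray(s,*u(b))
    t=np.linalg.lstsq(np.stack([d1,-d2],1),o2-o1,rcond=None)[0]
    p,q=o1+d1*t[0],o2+d2*t[1]; return ((p+q)/2).round(1),np.linalg.norm(p-q).round(1)
print("knob",tri((388,266),(375,262)),"ring",tri((388,280),(375,335)),"jar",tri((498,283),(322,258)),"blade",tri((498,332),(363,235)))
for n,p,z in (("knob",(388,268),225),("ring",(388,280),0),("lid",(497,285),56),("blade",(497,336),86),("postL",(367,225),151),("postR",(427,238),151)): print(n,atz(c,*u(p),z).round(1))
E
```

```text
knob (array([590.2,  23.4, 223.1]), np.float64(3.8)) ring (array([586.5,  21.9,   2.1]), np.float64(1.3)) jar (array([ 581.6, -228.4,   59.3]), np.float64(1.2)) blade (array([ 467.3, -224.1,   87.1]), np.float64(4.4))
knob [587.5  22.1 225. ]
ring [586.1  22.3   0. ]
lid [ 576.8 -226.4   56. ]
blade [ 460.2 -223.6   86. ]
postL [687.7  70.4 151. ]
postR [663.7 -59.  151. ]
```

View pics/crop.png

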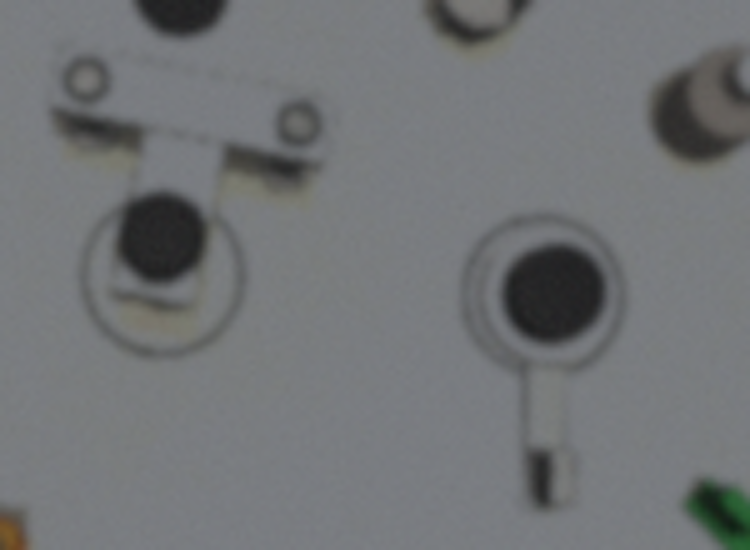

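The crop confirms it. The carrier has a white puck with the lid at (553,292) and a light blade top at (563,478), with dark side shading to its left. The press is bare aluminium with its ring centred at (164,277). Next I'll look at both from close by with the wrist camera.

```bash
python3 - <<'E'
from h import *
import pickle
s=bot.read_state(); print(s["tool_rot"], rot(s["tool_rot"]).round(2).tolist())
for q in ([0,1,0,0],[0,0,1,0]):
    for p in ([460,-225,250],[460,-225,58],[470,20,58],[587,22,212],[460,20,300]):
        r=bot.ik(p,q); print(q,p,None if r is None else np.round(r,2))
c=bot.read_camera("wrist"); print(np.array(c["mount"]).round(3),c["fovy"])
E
```

```text
[-5.30301098e-04  9.89084136e-01  1.47350911e-01 -2.70220280e-05] [[0.96, 0.29, -0.0], [0.29, -0.96, 0.0], [0.0, -0.0, -1.0]]
[0, 1, 0, 0] [460, -225, 250] [-0.53  0.19  1.58 -0.    1.37  1.04]
[0, 1, 0, 0] [460, -225, 58] [-0.53  0.41  1.78 -0.    0.95  1.04]
[0, 1, 0, 0] [470, 20, 58] [-0.04  0.33  1.89 -0.    0.92  1.54]
[0, 1, 0, 0] [587, 22, 212] [-0.02  0.39  1.41 -0.    1.34  1.55]
[0, 1, 0, 0] [460, 20, 300] [-0.04  0.04  1.63 -0.    1.47  1.53]
[0, 0, 1, 0] [460, -225, 250] [-0.53  0.19  1.58 -0.    1.37 -2.1 ]
[0, 0, 1, 0] [460, -225, 58] [-0.53  0.41  1.78 -0.    0.95 -2.1 ]
[0, 0, 1, 0] [470, 20, 58] [-0.04  0.33  1.89 -0.    0.92 -1.61]
[0, 0, 1, 0] [587, 22, 212] [-0.02  0.39  1.41 -0.    1.34 -1.6 ]
[0, 0, 1, 0] [460, 20, 300] [-0.04  0.04  1.63 -0.    1.47 -1.61]
[[-1.00000e-03 -9.53000e-01 -3.04000e-01  7.77240e+01]
 [ 1.00000e+00 -1.00000e-03  0.00000e+00  1.50000e-02]
 [-0.00000e+00 -3.04000e-01  9.53000e-01 -1.58163e+02]
 [ 0.00000e+00  0.00000e+00  0.00000e+00  1.00000e+00]] 70.56377388086237
```

```bash
python3 - <<'E'
from h import *
import pickle
q=[0,0,1,0]
def stats(P,img,name,lo,hi,c0,r,dark=None):
    m=(P[...,2]>lo)&(P[...,2]<hi)&(np.hypot(P[...,0]-c0[0],P[...,1]-c0[1])<r)
    pts=P[m]
    if len(pts)<10: print(name,len(pts)); return
    rc=cv2.minAreaRect(pts[:,:2].astype(np.float32)); print(name,len(pts),"z",np.median(pts[:,2]).round(1),"mean",pts[:,:2].mean(0).round(1),"rect",np.round(rc[0],1),np.round(rc[1],1),round(rc[2],1))
for k,p in enumerate(([400,-226,250],[430,-200,220],[455,20,330],[480,50,300])):
    bot.move_to(p,q); bot.dwell(.3); c=grab("wrist"); pickle.dump(c,open(f"w{k}.pkl","wb")); P=cloud(c)
    if k<2:
        stats(P,0,"blade",80,92,(462,-226),35); stats(P,0,"lid",50,62,(580,-227),45); stats(P,0,"puck",16,24,(580,-227),55)
    else:
        stats(P,0,"knob",219,230,(588,22),35); stats(P,0,"arm",146,156,(675,6),110)
        stats(P,0,"foot?",70,85,(588,22),40)
a,b=pickle.load(open("w0.pkl","rb"))["image"],pickle.load(open("w2.pkl","rb"))["image"]
cv2.imwrite("pics/w.png",np.vstack([a[60:360],b[120:420]]) if 0 else cv2.resize(np.hstack([a[:,80:480],b[:,80:480]]),None,fx=1,fy=1))
print(bot.read_state()["clock"])
E
```

```text
blade 332 z 86.2 mean [ 456.2 -229.7] rect [ 457.  -229.8] [33.8 13.1] 0.0
lid 1380 z 56.3 mean [ 574.8 -230.9] rect [ 576.8 -231.3] [60.2 60.8] 71.8
puck 936 z 20.2 mean [ 558.3 -230.8] rect [ 568.1 -230.9] [89.3 72.2] 89.4
blade 422 z 86.2 mean [ 456.  -229.7] rect [ 457.2 -230.1] [13.9 33.5] 88.8
lid 1671 z 56.4 mean [ 574.8 -230.6] rect [ 577.  -230.7] [61.2 60.8] 12.3
puck 1104 z 20.3 mean [ 558.  -228.6] rect [ 568.2 -229.8] [88.5 71.1] 83.3
knob 1513 z 225.2 mean [581.5  22.7] rect [583.8  22.9] [49.8 46.9] 69.6
arm 2701 z 151.3 mean [656.7   5.3] rect [630.3  14.5] [169.5 128.9] 79.9
foot? 26 z 82.5 mean [571.7  23.5] rect [573.1  24. ] [25.7  7.3] 85.7
knob 1921 z 225.2 mean [581.4  23.3] rect [583.7  23. ] [50.5 47.5] 80.8
arm 2960 z 151.4 mean [657.7   9.3] rect [630.3  14.8] [169.7 128.6] 80.2
foot? 32 z 82.2 mean [571.9  24.9] rect [572.3  25.2] [23.9  6.6] 79.4
4.975
```

View pics/w.png

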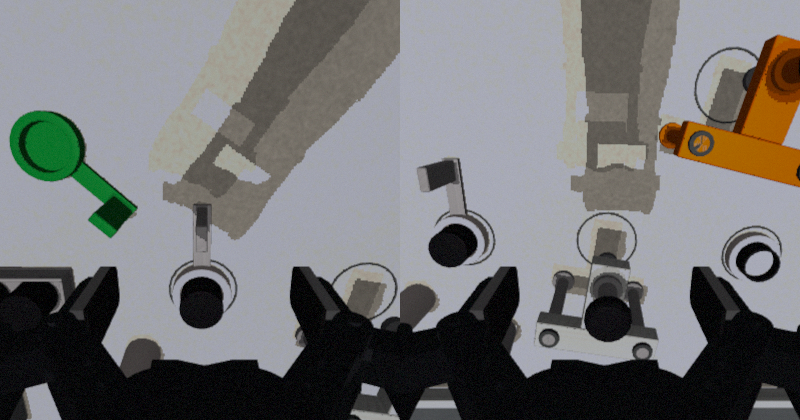

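The left half shows the carrier: blade top at (203,212) and lid at (201,302). The right half shows the press: ring centre at (607,240), knob at (608,318) and the post tops at (547,338) and (642,352). I'll fit the ring and the flat knob top.

```bash
python3 - <<'E'
from h import *
import pickle
from scipy.optimize import least_squares
v,u=np.mgrid[:420,:560]
for k in (2,3):
    c=pickle.load(open(f"w{k}.pkl","rb")); g=cv2.cvtColor(c["image"],cv2.COLOR_BGR2GRAY).astype(float); P=cloud(c)
    bh=cv2.morphologyEx(g,cv2.MORPH_BLACKHAT,np.ones((9,9)))
    d=np.stack([(u-c["cx"])/c["f"],(v-c["cy"])/c["f"],np.ones_like(g)],-1)@c["T"][:3,:3].T; o=c["T"][:3,3]
    X=o+d*(-o[2]/d[...,2])[...,None]
    r=np.hypot(X[...,0]-585,X[...,1]-22)
    m=(bh>35)&(r>42)&(r<62)&(np.abs(P[...,2])<6)
    f=least_squares(lambda q:np.hypot(X[m][:,0]-q[0],X[m][:,1]-q[1])-q[2],[585,22,51],loss="soft_l1",f_scale=1)
    K=P[(P[...,2]>224)&(P[...,2]<227)&(np.hypot(P[...,0]-584,P[...,1]-22)<35)]
    h=cv2.minEnclosingCircle(K[:,:2].astype(np.float32))
    print("ring",m.sum(),f.x.round(1),"res",np.median(abs(f.fun)).round(2),"knobtop",len(K),np.round(h,1) if 0 else h, K.mean(0).round(1))
E
```

```text
ring 334 [586.3  22.4  52.3] res 1.1 knobtop 1184 ((584.543212890625, 22.916566848754883), 23.351051330566406) [584.2  22.7 225.4]
ring 337 [586.3  22.5  52.3] res 0.95 knobtop 1520 ((584.9786376953125, 22.99423599243164), 23.5739803314209) [584.2  23.  225.4]
```

```bash
python3 - <<'E'
from h import *
q=[0,0,1,0]
bot.move_to([457,-230,200],q); bot.move_gripper(50)
bot.servo_line([457,-230,58],speed=100); bot.dwell(.2)
def st(t):
    s=bot.read_state(); print(t,s["clock"],np.round(s["ee_pos"],1),np.round(s["ft_force"],1),round(s["grip_width"],1),round(s["grip_force"],1))
st("down"); bot.move_gripper(10,40); bot.dwell(.2); st("grip")
bot.servo_line([457,-100,58],speed=60); st("mid")
bot.servo_line([458,0,58],speed=60); bot.servo_line([465.5,23.3,58],speed=30); bot.dwell(.3); st("end")
c=grab("wrist"); t=grab("top"); sc=grab("scene")
cv2.imwrite("pics/p1.png",np.hstack([c["image"][:,80:480],sc["image"][100:300,130:330].repeat(2,0).repeat(2,1)[:, :400][:420]]) if 0 else np.hstack([c["image"][:400,80:480],cv2.resize(sc["image"][140:280,180:320],(400,400),interpolation=cv2.INTER_CUBIC)]))
P=cloud(c); m=(P[...,2]>16)&(P[...,2]<24)&(np.hypot(P[...,0]-585,P[...,1]-22)<55); Q=P[m]
print(len(Q), cv2.minEnclosingCircle(Q[:,:2].astype(np.float32)) if len(Q) else 0, Q.mean(0) if len(Q) else 0)
E
```

```text
down 8.325 [ 457.1 -230.1   58.3] [-0.3  0.6 -0.2] 50.0 0.0
grip 8.9417 [ 457.1 -230.1   58.2] [-1.7  1.1  5.2] 12.9 39.8
mid 11.2583 [ 457.  -100.1   58.2] [-2.4 -7.   7.5] 13.0 40.9
end 14.3417 [465.5  23.2  58.3] [-1.3 -7.3  8.8] 13.0 41.8
779 ((555.5647583007812, 24.076732635498047), 17.917217254638672) [551.13469913  23.69038306  20.395867  ]
```

View pics/p1.png

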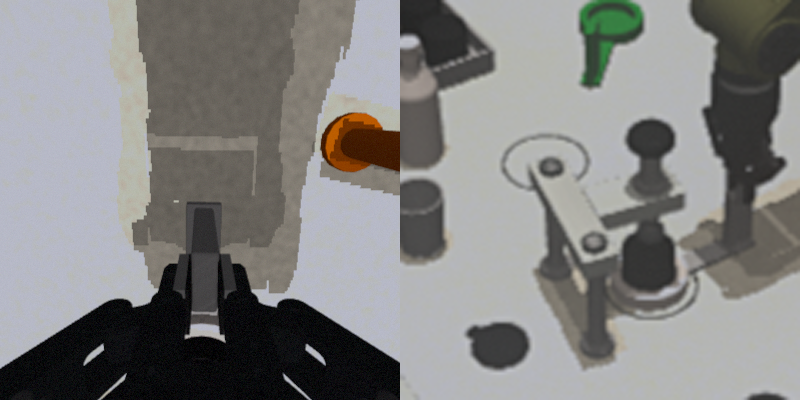

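The left half shows the blade gripped at (204,235). The right half shows the puck under the plunger, roughly inside the ring at (655,285). I'll release, rise and measure the position.

```bash
python3 - <<'E'
from h import *
from scipy.optimize import least_squares
q=[0,0,1,0]
bot.move_gripper(45); bot.servo_line([465.5,23.2,140],speed=100); bot.move_to([400,23,250],q); bot.dwell(.3)
v,u=np.mgrid[:420,:560]
c=grab("wrist"); P=cloud(c)
B=P[(P[...,2]>80)&(P[...,2]<92)&(np.hypot(P[...,0]-465,P[...,1]-23)<30)]
rb=cv2.minAreaRect(B[:,:2].astype(np.float32)); print("blade",np.round(rb[0],1),np.round(rb[1],1),round(rb[2],1),np.median(B[:,2]))
A=P[(P[...,2]>4)&(P[...,2]<12)&(P[...,0]>485)&(P[...,0]<535)&(abs(P[...,1]-23)<25)]
if len(A): l=cv2.fitLine(A[:,:2].astype(np.float32),2,0,.1,.1).ravel(); print("arm",len(A),l, l[3]+l[1]/l[0]*(585-l[2]))
g=cv2.cvtColor(c["image"],cv2.COLOR_BGR2GRAY).astype(float)
pk=P[(P[...,2]>18)&(P[...,2]<23)&(np.hypot(P[...,0]-585,P[...,1]-23)<55)]
# outer puck edge: per y-bin min x
f0=[];
for y in np.arange(-18,64,1.5):
    s=pk[abs(pk[:,1]-y)<.8]
    if len(s) and s[:,0].min()<580 : f0.append((s[:,0].min(),y))
f0=np.array(f0); f=least_squares(lambda p:np.hypot(f0[:,0]-p[0],f0[:,1]-p[1])-45,[585,23],loss="soft_l1"); print("puck",f.x.round(1),np.median(abs(f.fun)))
d=np.stack([(u-c["cx"])/c["f"],(v-c["cy"])/c["f"],np.ones_like(g)],-1)@c["T"][:3,:3].T; o=c["T"][:3,3]
X=o+d*(-o[2]/d[...,2])[...,None]; r=np.hypot(X[...,0]-585,X[...,1]-22)
m=(cv2.morphologyEx(g,cv2.MORPH_BLACKHAT,np.ones((7,7)))>35)&(r>47)&(r<57)&(abs(P[...,2])<6)
f=least_squares(lambda p:np.hypot(X[m][:,0]-p[0],X[m][:,1]-p[1])-52,[585,22],loss="soft_l1"); print("ring",m.sum(),f.x.round(1))
cv2.imwrite("pics/p2.png",cv2.resize(c["image"][170:330,190:370],None,fx=3.5,fy=3.5,interpolation=cv2.INTER_CUBIC)); print(bot.read_state()["clock"])
E
```

```text
blade [465.5  22.9] [33.5 13.2] 0.2 86.20790343986658
arm 267 [ 9.9937481e-01 -3.5355560e-02  5.1641364e+02  2.1386473e+01] 18.960047
puck [586.6  20.5] 0.240218150436597
ring 301 [586.3  22.5]
16.7917
```

View pics/p2.png

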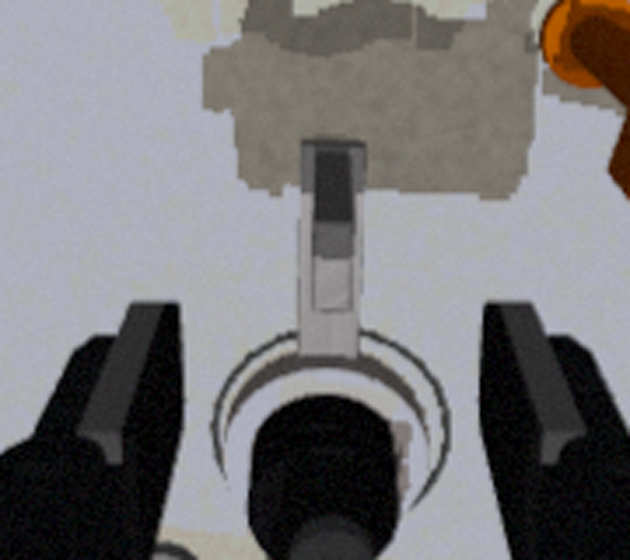

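The puck sits within about 2 mm of the ring centre: the ring surrounds it evenly at (330,430), and the carrier is flat. Next I'll press the knob.

```bash
python3 - <<'E'
from h import *
q=[0,0,1,0]
bot.servo_line([400,23,300]); bot.move_gripper(0,40); bot.move_to([585.5,22.8,285],q); bot.dwell(.3)
f0=np.array(bot.read_state()["ft_force"])
def st(t):
    s=bot.read_state(); print(t,round(s["clock"],2),np.round(s["ee_pos"],1),np.round(np.array(s["ft_force"])-f0,1),round(s["grip_width"],1)); return s
st("above")
hit=bot.servo_line([585.5,22.8,235],speed=20,until_force=2.5); s=st(f"hit {hit}")
z0=225+bot.tip_reach; print("tip",bot.tip_reach)
for d in (5,15,21,25,28,32):
    bot.servo_line([585.5,22.8,z0-d],speed=20); bot.dwell(.15); st(d)
bot.dwell(.5); st("hold")
c=grab("scene"); cv2.imwrite("pics/p3.png",cv2.resize(c["image"][120:290,170:330],None,fx=3.5,fy=3.5,interpolation=cv2.INTER_CUBIC))
E
```

```text
above 18.84 [585.1  22.8 285.9] [0. 0. 0.] -0.0
hit False 21.49 [585.5  22.8 235. ] [-1.4  0.5 -0.3] -0.1
tip 19.0
5 21.99 [585.5  22.8 238.9] [-1.6 -0.3 -0.4] 0.1
15 22.79 [585.6  22.8 229.1] [-0.3  0.2 -0.2] -0.2
21 23.39 [585.5  22.8 223.1] [-1.1 -0.1  0.9] 0.1
25 23.89 [585.5  22.8 219.1] [-0.5  0.   0.7] -0.2
28 24.34 [585.5  22.8 216. ] [-0.9 -0.2 -0.5] 0.3
32 24.84 [585.5  22.8 212.1] [-1.4  0.2  0.5] -0.2
hold 25.34 [585.5  22.8 212. ] [-1.  -0.4 -0.3] 0.1
```

View pics/p3.png

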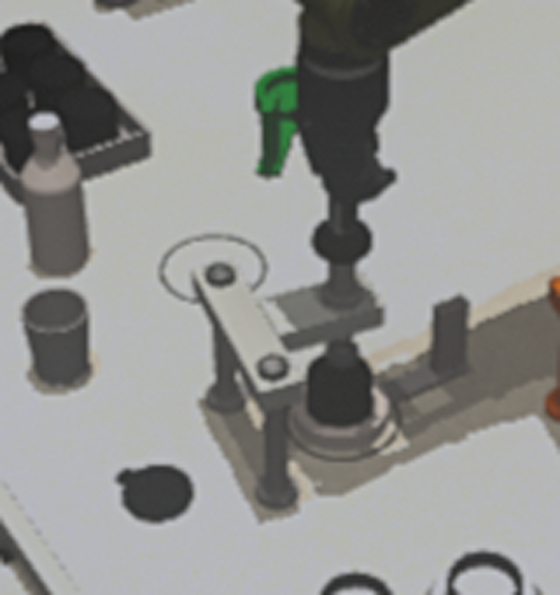

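The press is shown from the scene camera: the knob is at (343,240) and appears not to have moved, with the fingers just above or behind it. No force has registered, so I'll check the geometry.

```bash
python3 - <<'E'
from h import *
s=bot.read_state(); print(s["ee_pos"],s["ft_force"],np.round(s["effort"],1),rot(s["tool_rot"]).round(3).tolist())
c=grab("scene"); 
for p in ([585.5,22.8,225],[585.5,22.8,193],[585.5,22.8,212],[585.5,22.8,266]): print(p,((proj(c,p)-[170,120])*3.5).round(0))
w=grab("wrist"); 
P=cloud(c); m=(np.hypot(P[...,0]-585,P[...,1]-23)<40)&(P[...,2]>140)&(P[...,2]<300)
print("scene z hist",np.histogram(P[m][:,2],bins=np.arange(140,301,10)))
cv2.imwrite("pics/p4.png",np.hstack([w["image"][:400,80:480],cv2.resize(c["image"][150:230,230:310],(400,400),interpolation=cv2.INTER_CUBIC)]))
E
```

```text
[585.49836918  22.79806632 212.02947309] [ 0.09420125 -0.9275141   0.74420926] [ -0.  -59.4 -36.4  -0.    0.    0. ] [[-1.0, 0.0, 0.0], [0.0, 1.0, 0.0], [-0.0, 0.0, -1.0]]
[585.5, 22.8, 225] [345. 231.]
[585.5, 22.8, 193] [345. 260.]
[585.5, 22.8, 212] [345. 243.]
[585.5, 22.8, 266] [345. 193.]
scene z hist (array([ 68, 149,  32,  16,  23,  11,   9,  45, 104,  18,  27,  22,  11,
        35,  36,  40]), array([140, 150, 160, 170, 180, 190, 200, 210, 220, 230, 240, 250, 260,
       270, 280, 290, 300]))
```

View pics/p4.png

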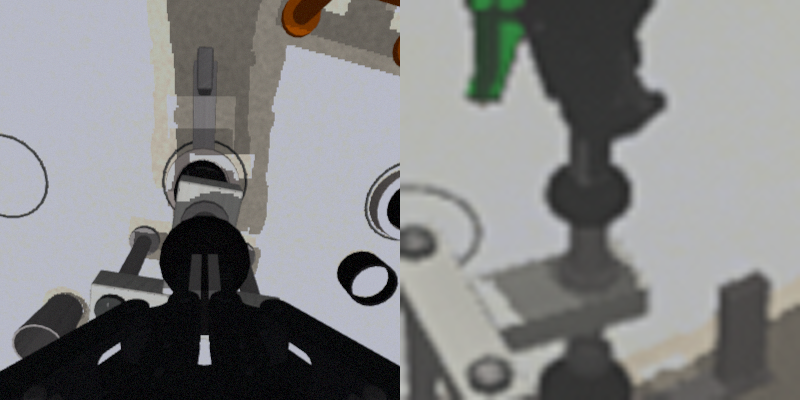

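The wrist view shows the fingertips over the knob disc, with the upper tip edge at (204,255). The enlarged scene view shows the knob still up. I'll read the fingertip height from the wrist depth.

```bash
python3 - <<'E'
from h import *
w=grab("wrist"); P=cloud(w)
for v in range(215,335,6): print(v,[P[v,u].round(0).tolist() for u in (262,275,284,292)])
E
```

```text
215 [[578.0, 6.0, 156.0], [576.0, 16.0, 163.0], [560.0, 22.0, 211.0], [575.0, 28.0, 165.0]]
221 [[563.0, 10.0, 213.0], [561.0, 18.0, 219.0], [561.0, 23.0, 220.0], [560.0, 27.0, 220.0]]
227 [[564.0, 11.0, 221.0], [563.0, 18.0, 223.0], [563.0, 23.0, 223.0], [563.0, 27.0, 224.0]]
233 [[566.0, 11.0, 223.0], [565.0, 18.0, 226.0], [566.0, 23.0, 224.0], [565.0, 27.0, 225.0]]
239 [[569.0, 11.0, 224.0], [568.0, 18.0, 226.0], [569.0, 22.0, 225.0], [569.0, 27.0, 226.0]]
245 [[572.0, 11.0, 226.0], [572.0, 18.0, 225.0], [572.0, 22.0, 226.0], [572.0, 27.0, 226.0]]
251 [[576.0, 11.0, 226.0], [576.0, 18.0, 225.0], [576.0, 22.0, 226.0], [575.0, 27.0, 227.0]]
257 [[579.0, 11.0, 226.0], [573.0, 18.0, 237.0], [575.0, 23.0, 235.0], [574.0, 26.0, 236.0]]
263 [[578.0, 11.0, 235.0], [574.0, 18.0, 242.0], [574.0, 23.0, 242.0], [574.0, 26.0, 242.0]]
269 [[578.0, 12.0, 241.0], [574.0, 18.0, 248.0], [574.0, 23.0, 248.0], [508.0, 23.0, 370.0]]
275 [[578.0, 12.0, 246.0], [574.0, 19.0, 253.0], [575.0, 23.0, 253.0], [574.0, 26.0, 253.0]]
281 [[579.0, 12.0, 251.0], [574.0, 19.0, 258.0], [574.0, 23.0, 259.0], [574.0, 26.0, 258.0]]
287 [[578.0, 13.0, 256.0], [574.0, 19.0, 263.0], [575.0, 23.0, 262.0], [574.0, 26.0, 263.0]]
293 [[572.0, 14.0, 271.0], [573.0, 19.0, 269.0], [576.0, 23.0, 265.0], [576.0, 26.0, 265.0]]
299 [[572.0, 14.0, 275.0], [574.0, 19.0, 273.0], [579.0, 23.0, 265.0], [573.0, 26.0, 273.0]]
305 [[573.0, 14.0, 277.0], [572.0, 19.0, 278.0], [581.0, 23.0, 265.0], [574.0, 26.0, 276.0]]
311 [[573.0, 15.0, 280.0], [573.0, 19.0, 281.0], [585.0, 23.0, 265.0], [573.0, 25.0, 280.0]]
317 [[572.0, 15.0, 285.0], [573.0, 19.0, 285.0], [588.0, 23.0, 264.0], [576.0, 25.0, 280.0]]
323 [[573.0, 15.0, 287.0], [574.0, 20.0, 286.0], [590.0, 23.0, 265.0], [582.0, 26.0, 276.0]]
329 [[568.0, 16.0, 296.0], [576.0, 20.0, 287.0], [593.0, 23.0, 265.0], [585.0, 26.0, 276.0]]
```

The closed fingertips stand at about z = 232 with the TCP at 212, so they are still above the knob. I'll go down until contact, then press by force and travel.

```bash
python3 - <<'E'
from h import *
def st(t):
    F=np.mean([bot.read_state()["ft_force"] for _ in range(3)],0); s=bot.read_state(); print(t,round(s["clock"],2),np.round(s["ee_pos"],1),np.round(F,1),round(s["grip_width"],1))
st("start")
hit=bot.servo_line([585.5,22.8,185],speed=15,until_force=3); st(f"hit {hit}")
if hit:
    z=bot.read_state()["ee_pos"][2]
    for d in (2,6,10,14,18):
        bot.servo_line([585.5,22.8,z-d],speed=15); bot.dwell(.2); st(d)
    w=grab("wrist"); P=cloud(w); print([P[v,284].round(0).tolist() for v in range(215,290,6)])
E
```

```text
start 25.54 [585.5  22.8 212. ] [-0.6 -0.3  0.2] -0.0
hit True 26.07 [585.5  22.8 209.5] [-0.3 -0.3  4.3] -0.2
2 26.53 [585.5  22.8 207.5] [ 0.2 -0.4  4.1] 0.3
6 27.15 [585.5  22.8 203.6] [ 0.9 -0.9  3.3] 0.0
10 27.77 [585.5  22.8 199.6] [ 0.5 -0.1  4.1] 0.2
14 28.38 [585.5  22.8 195.7] [ 1.  -0.4  5.3] -0.2
18 29.0 [585.5  22.8 191.7] [1.  0.7 5.2] 0.1
[[570.0, 22.0, 160.0], [560.0, 23.0, 201.0], [563.0, 23.0, 203.0], [565.0, 23.0, 207.0], [568.0, 23.0, 207.0], [572.0, 23.0, 207.0], [575.0, 23.0, 207.0], [574.0, 23.0, 215.0], [575.0, 23.0, 221.0], [574.0, 23.0, 228.0], [574.0, 23.0, 233.0], [574.0, 23.0, 239.0], [574.0, 23.0, 243.0]]
```

```bash
python3 - <<'E'
from h import *
def st(t):
    F=np.mean([bot.read_state()["ft_force"] for _ in range(3)],0); s=bot.read_state(); print(t,round(s["clock"],2),np.round(s["ee_pos"],1),np.round(F,1))
for z in (188.5,186,184,182,180,178):
    bot.servo_line([585.5,22.8,z],speed=15); bot.dwell(.25); st(z)
w=grab("wrist"); P=cloud(w); print([P[v,284].round(0).tolist() for v in range(227,262,6)])
c=grab("scene"); cv2.imwrite("pics/p5.png",np.hstack([w["image"][:400,80:480],cv2.resize(c["image"][160:250,230:320],(400,400),interpolation=cv2.INTER_CUBIC)]))
E
```

```text
188.5 29.65 [585.5  22.8 188.8] [0.4 0.4 5.6]
186 30.22 [585.6  22.8 186.7] [-1.9 -0.   9.7]
184 30.75 [585.6  22.8 184.9] [-2.1  0.2 10.3]
182 31.28 [585.6  22.8 183. ] [-2.5  0.3 12.3]
180 31.82 [585.6  22.8 181.2] [-3.1  1.2 13.6]
178 32.35 [585.6  22.8 179.3] [-4.6 -0.3 13.5]
[[562.0, 23.0, 193.0], [565.0, 23.0, 194.0], [568.0, 23.0, 194.0], [571.0, 23.0, 195.0], [575.0, 23.0, 194.0], [574.0, 23.0, 204.0]]
```

View pics/p5.png

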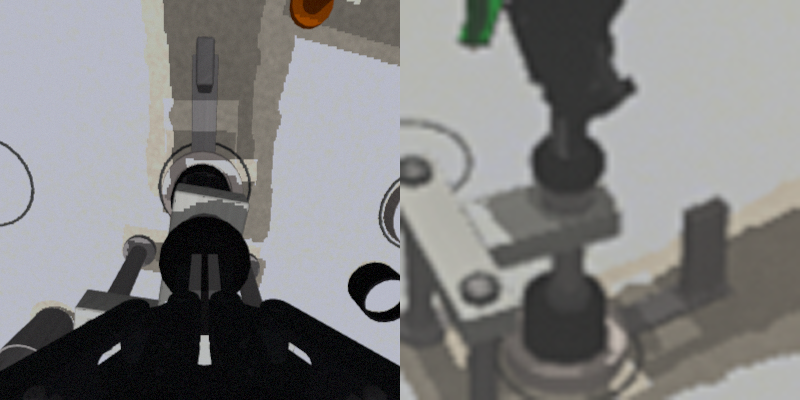

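The foot is on the lid in the right half at (565,280). The knob top reads about 194 mm (31 mm of travel) with steady force, and the puck is still inside the ring. I'm handing it in.

```bash
python3 - <<'E'
from h import *
bot.dwell(.3); print(bot.read_state()["ee_pos"],bot.read_state()["ft_force"]); print(bot.finish_job())
E
```

```text
[585.63418245  22.80498597 179.33699155] [-3.65052491  0.25291073 14.28096357]
the job is handed in; nothing more can be done
None
```

I slid the carrier, with its jar, to within about 2 mm of the ring centre and handed in with the knob held about 31 mm down, so the foot spring is about 9 of 20 mm in at roughly 14 N; the verdict was not shown.

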